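Unpin a hinged shoe last and pack the pins and punch

ROBOT

A 6-joint arm with a two-finger parallel gripper is mounted at the origin on the work surface. World frame = base frame: x ahead of the robot, y to its left, z up, the work surface at z = 0. Lengths are in m, angles in degrees, forces in N, time in s.
With the tool pointing down it reaches from about 0.325 to 0.75 m from the base axis. Payload 7.6 kg.
Tool frame: the origin (TCP) lies midway between the tips of the shut fingers; the grasp point (between the pads) lies 19 mm behind it; z points along the fingers, y is the line along which they close (so a half turn about z gives the same grasp; the last joint's range is limited). The gripper opens to 85 mm and grips with 20 to 120 N. Pads are 22 mm wide; open, the fingers measure 114 mm over their backs; the gripper's body (76 mm by 85 mm) begins 54 mm behind the grasp point. The pads swing forward as they close: fully open they stand 13 mm farther back than shut.
Start: joints at [-79.544, 2.991, 80.254, -0, 96.75, -4.028], TCP at [0.131, -0.508, 0.231] pointing down, gripper open.
Joint ranges: [-166.34, 166.34], [-52.06, 124.39], [6.96, 135.62], [-60.46, 240.46], [14.63, 156.25], [-167.68, 167.68]. Speed limits (degrees/s): [147.25, 147.25, 172.46, 180, 180, 180].

INTERFACE

Orientations are given as a 3x3 rotation matrix whose columns are the frame's x, y, z axes.
In Python, from rig import manip, effector, solve_ik, eyes gives the robot as it stands. The module is installed in compiled form; this text tells all that it offers. Calls block until the motion is done:
- manip.reach(position, orientation): joint-space move of the TCP to a pose.
- manip.line_to(position, orientation=None, speed=0.15, contact_N=None): straight line of the TCP; orientation=None keeps the orientation; speed is the mean speed in m/s. With contact_N (N) it stops when the force on the tool has changed by that much, and returns True; else False.
- manip.set_joints(angles): joint-space move.
- effector.gripper_to(opening): opening from 0.0 (shut) to 1.0 (fully open); the grip force is fixed at half the most; returns when the fingers have stopped.
- manip.dwell(seconds).
- solve_ik(position, orientation): joint angles nearest the present ones, or None.
- eyes.get_image(name): name is "side" or "top"; returns a dict with "image" (384x512x3 uint8, red, green, blue), "fovy" (degrees; the focal length in pixels is half the picture's height over the tangent of half this angle, whatever the lens; pixels are square), "cx", "cy" (the principal point, pixels), "rvec" (rotation vector, rad) and "tvec" (3), from world to camera coordinates, as OpenCV has them. Camera axes: x right, y down, z forward; pixel columns grow to the right and rows downward; lengths in m; the calibration is good to about 2 mm. A picture is of the moment at which its call begins. There is no depth.
A pose or a line that the arm cannot do raises manip.MotionError and nothing moves.
- manip.hand_in(): hands the job in; it is judged then, once.
Trained networks look in the newest picture that a camera, given by its name, has taken for a name from the list of things; names that differ only in an ending like _2 or _b are one class to them, and where a whole thing is asked for, a point or a joint stands for the part that bears it (a point fixed in the world has none). Each returns a list of dicts, best first, with "confidence" (0 to 1); they miss things now and then, are a little off and sometimes report something else, mostly with a low value. They report only what shows in the picture. A call takes as long as a camera call. They do not tell look-alikes from the thing itself.
- eyes.boxes_of(camera, thing): "location" ([x, y, z] in m, in world coordinates, good to about 4 mm: the middle of the surface that is visible of it).
- eyes.masks_of(camera, thing): "mask" (384x512 bool, what is visible of it).
- eyes.landmark_of(camera, thing): "location" ([x, y, z] in m, in world coordinates, good to about 4 mm: a listed point, or the origin of a listed thing).
Readings, each from a call of its own:
- manip.get_t(): time.
- manip.get_joints(): joint angles.
- manip.get_joint_vel(): joint speeds.
- manip.get_effort(): joint torques, N m.
- manip.get_position(): TCP position.
- manip.get_orientation(): TCP orientation.
- manip.get_ft_force(): force on the tool from outside, world axes, zero at the start.
- manip.get_ft_torque(): the same for the moment, N m.
- manip.get_gripper_width(): opening from 0.0 (shut) to 1.0 (fully open).
- manip.get_gripper_force(): force on a finger pad.
Only numpy, scipy, OpenCV 4.12 (cv2) and the standard library are available. Lean on these libraries where they do the work, as an engineer would, in place of code of your own. Each camera call takes 0.05 s, during which the arm holds its last target. There are 200 camera calls.

TASK

Slide the catch pan up against the last on the side where the pin heads stick out, centred and with its open side to the wood, then, holding the drift punch, drive every hinge pin right out of the last so that it is caught in the pan (never pull a pin out with the fingers, and let none miss the pan). When all are out, draw the pan with the pins in it back a hand's breadth (at least 50 mm) from the last, then lay each pin in a notch of its own across the two combs of the kit case, and last of all lay the punch over them in its two saddles, nose in the taller one. Leave the other things on the bench undisturbed.

Things in the scene. Friction and masses are not known exactly. Their poses are not given: they have to be found in the camera images.
- last: Three-piece wooden shoe last, fixed, 345 mm long along its x. Origin on the bench under the middle of its waist, a block 170 (x) x 50 (y) x 66 mm high (faces at y = +-25 mm). Toe beyond it to x = 195 mm (76 mm wide, 68 high), heel to x = -150 mm (68 wide, 82 high). Pins are driven towards -y (the head side).
- last_bore (a point): Centre of the last's middle hole (last x = 0, y = 0, 46 mm up). Three level round through-holes, 15 mm in diameter, run along the last's y at x = -50, 0 and +50 mm, all 46 mm up; one may be empty.
- pan: Loose aluminium catch pan, 200 (x) x 130 (y) mm, 0.3 kg; floor 3 mm thick, walls 4 mm thick, 25 mm high on three sides, none on the +y side (to go against the last). Upright wooden lug handle 36 (x) x 14 (y) mm, top 45 mm above the bench, in the middle of the -y wall (centre y = -63 mm). Origin under the floor's centre. Slides on the bench.
- pan_lip (a point): Middle of the pan's open edge (pan x = 0, y = +65 mm), at the bench surface.
- punch: Loose steel drift punch, 168 mm long, about 0.23 kg: square shank 16 x 16 x 100 mm along its y axis, then a round nose 9 mm in diameter and 68 mm long towards -y. Origin on the axis at mid-shank (8 mm above the bench when lying); grip it there.
- punch_tip (a point): Flat end of the punch's nose, 118 mm from the punch's origin along its -y.
- case: Open wooden kit case, 120 (x) x 200 (y) mm, fixed, floor 6 mm thick, walls 22 mm high; origin under its centre. Holds two combs for the pins and, above them, two saddle posts for the punch.
- comb_mid (a point): Point over the case's centre, 28 mm up: where the axis of a pin in the middle notch lies. The two combs run along the case's y at x = +-20 mm (8 mm thick, notch bottoms 22 mm up), notches at y = -36, 0 and +36 mm, 19 mm wide at the bottom, 36 at the top, 8 mm deep. A pin lies along x over both combs, its middle at x = 0 so that its head hangs outside.
- saddle_mid (a point): Where the punch's origin lies when stowed: case x = 0, y = +36 mm, 52 mm up, punch along the case's y with its nose to -y. Saddles on 60 mm wide posts at case y = +80 mm (for the shank, bottom 44 mm up) and y = -76 mm (taller, for the nose, bottom 47.5 mm up), 20 mm wide at the bottom, 40 at the top, 10 mm deep.
- pin1: Steel hinge pin, 0.08 kg, at the start slack in the hole at x = -50 mm (if present). 80 mm long along its y: round shank 12 mm in diameter and 70 mm long (end at y = +40 mm), square head 16 x 16 x 10 mm at the -y end. Origin on the axis at mid-length. At first the shank end sticks out 2 to 8 mm at the last's +y face; the pin falls once that end is pushed past the -y face.
- pin2: Steel hinge pin, 0.08 kg, at the start slack in the hole at x = 0 (if present). 80 mm long along its y: round shank 12 mm in diameter and 70 mm long (end at y = +40 mm), square head 16 x 16 x 10 mm at the -y end. Origin on the axis at mid-length. At first the shank end sticks out 2 to 8 mm at the last's +y face; the pin falls once that end is pushed past the -y face.
- pin3: Steel hinge pin, 0.08 kg, at the start slack in the hole at x = +50 mm (if present). 80 mm long along its y: round shank 12 mm in diameter and 70 mm long (end at y = +40 mm), square head 16 x 16 x 10 mm at the -y end. Origin on the axis at mid-length. At first the shank end sticks out 2 to 8 mm at the last's +y face; the pin falls once that end is pushed past the -y face.
- glue_tin: Bystander: tin, 90 mm across, 110 mm high; origin under its centre.
- jar: Bystander: glass jar, 80 mm across, 120 mm high; origin under its centre.
- tape_roll: Bystander: roll of tape lying flat, 90 mm across, 24 mm high.
- heel_block: Bystander: rubber block, 70 x 60 x 30 mm.
- hammer: Bystander: hammer lying on the bench beyond the pan, along its x.
- cup: Bystander: clear plastic cup, 72 mm across, 90 mm high.
- polish: Bystander: flat round tin, 70 mm across, 30 mm high.
Mind the look-alikes: they are no part of the job. There is more than one size of the pan; the one meant has the size given above.

How it is judged:
By the outcome, as a careful person would: the job done as asked, in the order asked, and still so for the second after the job is handed in, with the robot touching nothing.
Of pin1, pin2, pin3 only 2 to 3 are there at a start; the rules pass over those that are not, and their reading is None.
At some moment in a run one of punch may be knocked a few centimetres aside while the robot is not near it.
Once in a run the grip may slacken for a moment while it holds something.
It also fails if it takes over 210 s, if anything falls off the work surface, if the arm or the gripper's body presses on something with over 40 N, if the wrist force passes 120 N, or if a joint passes its speed limit or range.

## Working session

There is one attempt and no reset: what is moved stays moved. The work goes in short steps, each a Python script; the robot and the scene stay as the last script left them, time stands still between calls to the robot, and variables do not carry over. Pictures are saved under pics/ and viewed, at most 18 in all, crops included, and the job is handed in when it is done.

```bash
mkdir -p pics; ls
cat > h.py <<'E'
from rig import manip, effector, solve_ik, eyes
import numpy as np, cv2
def cam(n):
    d=eyes.get_image(n); f=d["image"].shape[0]/2/np.tan(np.radians(d["fovy"]/2))
    K=np.array([[f,0,d["cx"]],[0,f,d["cy"]],[0,0,1]]); R=cv2.Rodrigues(np.array(d["rvec"],float))[0]
    return d["image"],K,R,np.array(d["tvec"],float).ravel()
def ray(c,px,z):
    _,K,R,t=c; o=-R.T@t; v=R.T@np.linalg.inv(K)@np.array([px[0],px[1],1.]); return o+v*(z-o[2])/v[2]
def proj(c,P):
    _,K,R,t=c; q=K@(R@np.asarray(P,float)+t); return q[:2]/q[2]
def save(img,name,crop=None,s=1):
    if crop: x0,y0,x1,y1=crop; img=img[y0:y1,x0:x1]
    cv2.imwrite("pics/"+name,cv2.resize(img[...,::-1],None,fx=s,fy=s,interpolation=cv2.INTER_CUBIC))
E
python3 - <<'E'
from h import *
np.set_printoptions(precision=4,suppress=True)
for n in ("top","side"):
    c=cam(n); save(c[0],n+"0.png",s=1.5); print(n,"campos",-c[2].T@c[3],c[1][0,0])
    for th in "last pan punch case pin1 pin2 pin3".split():
        for d in eyes.boxes_of(n,th)[:4]: print(n,th,"box",np.array(d["location"]),round(d["confidence"],2),proj(c,d["location"]).round())
    for th in "last_bore pan pan_lip punch punch_tip case comb_mid saddle_mid pin1 pin2 pin3 last".split():
        for d in eyes.landmark_of(n,th)[:3]: print(n,th,"lm",np.array(d["location"]),round(d["confidence"],2),proj(c,d["location"]).round())
E
```

```text
pics
top campos [ 0.3281 -0.0859  1.22  ] 397.8154941734744
top last box [ 0.5491 -0.0419  0.068 ] 0.83 [249. 166.]
top last box [ 0.4765 -0.071   0.0505] 0.53 [259. 191.]
top pan box [ 0.3158 -0.6019  0.0026] 0.86 [435. 247.]
top pan box [ 0.1882 -0.3238  0.004 ] 0.83 [343. 289.]
top pan box [ 0.5041 -0.341   0.0056] 0.79 [347. 185.]
top punch box [ 0.5503 -0.0483  0.0679] 0.7 [251. 166.]
top punch box [0.5903 0.1229 0.0163] 0.66 [196. 156.]
top case box [0.486  0.3783 0.0049] 0.67 [114. 189.]
top pin1 box [ 0.5272 -0.0783  0.0501] 0.59 [261. 174.]
top pin2 box [ 0.5272 -0.0783  0.0501] 0.59 [261. 174.]
top pin3 box [ 0.5272 -0.0783  0.0501] 0.59 [261. 174.]
top last_bore lm [ 0.5332 -0.0437  0.0438] 0.92 [250. 173.]
top pan lm [ 0.5032 -0.3364  0.0011] 0.87 [345. 185.]
top pan lm [ 0.3324  0.1883 -0.0003] 0.67 [174. 240.]
top pan lm [ 0.3179 -0.5898 -0.0021] 0.64 [430. 246.]
top pan_lip lm [ 0.2499 -0.5487 -0.0004] 0.89 [417. 269.]
top pan_lip lm [ 0.498  -0.2727 -0.0012] 0.65 [324. 187.]
top pan_lip lm [ 0.235  -0.3468 -0.0005] 0.65 [350. 273.]
top punch lm [0.586  0.1386 0.0097] 
[... 2072 characters left out ...]
.0289] 0.69 [255. 107.]
side case lm [ 0.4864  0.3775 -0.0016] 0.59 [255. 113.]
side comb_mid lm [0.488  0.3822 0.0297] 0.97 [256. 107.]
side comb_mid lm [ 0.5351 -0.0497  0.0427] 0.68 [273. 178.]
side saddle_mid lm [0.4871 0.4169 0.0544] 0.72 [255.  97.]
side pin1 lm [ 0.5379 -0.0477  0.0444] 0.56 [273. 177.]
side pin1 lm [ 0.4795 -0.0466  0.0467] 0.4 [258. 177.]
side pin2 lm [ 0.5379 -0.0477  0.0444] 0.56 [273. 177.]
side pin2 lm [ 0.4795 -0.0466  0.0467] 0.4 [258. 177.]
side pin3 lm [ 0.5379 -0.0477  0.0444] 0.56 [273. 177.]
side pin3 lm [ 0.4795 -0.0466  0.0467] 0.4 [258. 177.]
side last lm [ 0.7218  0.217  -0.001 ] 0.57 [311. 136.]
side last lm [ 0.5332 -0.0453 -0.0032] 0.55 [272. 184.]
```

View pics/top0.png

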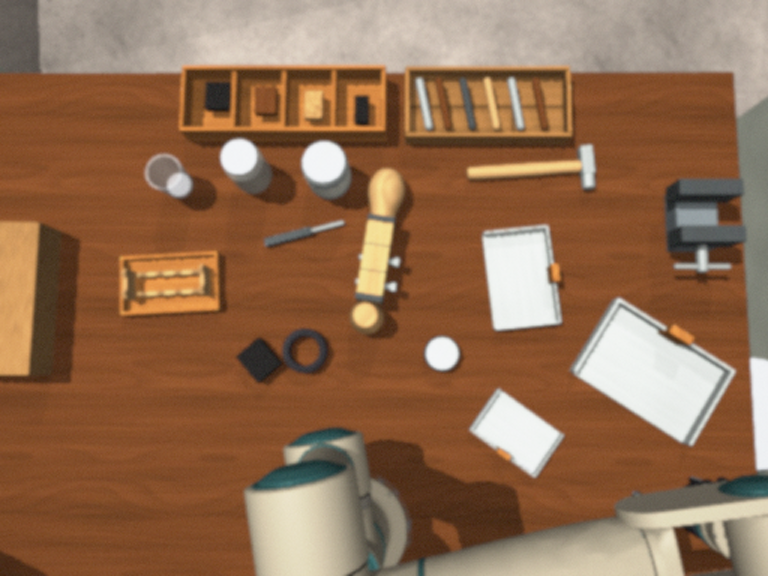

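View pics/side0.png

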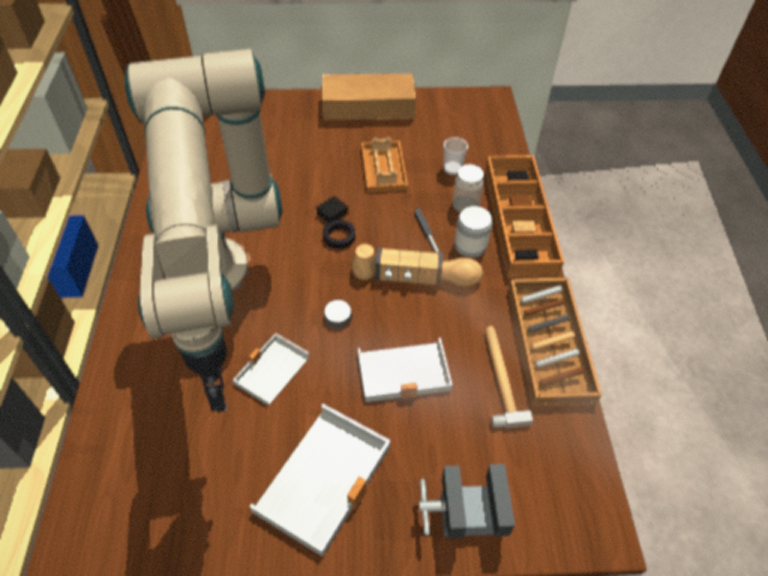

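Top view: three pans, at full-frame px (345,185), (435,247) and (343,289). The one at (345,185) measures about 200x135 mm, so it is the one meant; the others are about 280 mm and 140 mm long. The last is at (250,173), with heads to the right (-y) at (263,175) and (260,191). The punch is at (203,155), with its nose towards the last. I'll confirm these in a crop.

Run:
```python
from h import *
np.set_printoptions(precision=4,suppress=True)
c=cam("top"); save(c[0],"topc.png",(170,105,390,235),3.6)
s=cam("side"); save(s[0],"sidec.png",(220,135,345,275),4.2)
def rect(c,m,z):
    cnt=max(cv2.findContours(m.astype(np.uint8),0,1)[0],key=cv2.contourArea).reshape(-1,2)
    P=np.array([ray(c,p,z)[:2] for p in cnt],np.float32)*1000
    return cv2.minAreaRect(P)
for n,cc in (("top",c),("side",s)):
  for th,z in (("pan",.02),("punch",.008),("case",.022),("last",.06)):
    for d in eyes.masks_of(n,th)[:4]:
        print(n,th,round(d["confidence"],2),rect(cc,d["mask"],z))
for th in "last_bore pan pan_lip punch punch_tip comb_mid saddle_mid pin2".split():
    for n in ("top","side"):
      for k in range(3):
        print(th,n,[(np.array(d["location"]).round(4).tolist(),round(d["confidence"],2)) for d in eyes.landmark_of(n,th)[:2]])
```

```text
top pan 0.92 ((192.25564575195312, -321.5067138671875), (162.64138793945312, 106.59880828857422), 54.40074920654297)
top pan 0.73 ((502.8194580078125, -344.6002502441406), (201.81211853027344, 150.1850128173828), 6.6652703285217285)
top pan 0.56 ((322.71795654296875, -598.5607299804688), (279.084228515625, 196.89898681640625), 57.464508056640625)
top punch 0.68 ((586.5254516601562, 132.91873168945312), (21.56100082397461, 106.11678314208984), 14.522583961486816)
top case 0.86 ((484.8984680175781, 374.0227966308594), (124.10417938232422, 203.87994384765625), 3.641239643096924)
top case 0.54 ((531.9288940429688, -81.76590728759766), (17.36532974243164, 17.347370147705078), 44.96433639526367)
top last 0.85 ((548.4700317382812, -50.55049133300781), (74.22945404052734, 337.3320007324219), 82.09935760498047)
side pan 0.82 ((191.64549255371094, -325.4377746582031), (163.16262817382812, 120.69142150878906), 55.79122543334961)
side pan 0.69 ((504.19256591796875, -349.2916259765625), (207.9096221923828, 136.1992950439453), 8.895493507385254)
side punch 0.57 ((588.8114624023438, 135.89031982421
[... 2711 characters left out ...]
 0.0547], 0.65), ([0.6125, 0.0246, 0.0125], 0.47)]
saddle_mid side [([0.4901, 0.4131, 0.0547], 0.65), ([0.6125, 0.0246, 0.0125], 0.47)]
saddle_mid side [([0.4901, 0.4131, 0.0547], 0.65), ([0.6125, 0.0246, 0.0125], 0.47)]
pin2 top [([0.5315, -0.0505, 0.0472], 0.44), ([0.4821, -0.0418, 0.0457], 0.38)]
pin2 top [([0.5315, -0.0505, 0.0472], 0.44), ([0.4821, -0.0418, 0.0457], 0.38)]
pin2 top [([0.5315, -0.0505, 0.0472], 0.44), ([0.4821, -0.0418, 0.0457], 0.38)]
pin2 side [([0.4791, -0.046, 0.0454], 0.49), ([0.5345, -0.0458, 0.0438], 0.49)]
pin2 side [([0.4791, -0.046, 0.0454], 0.49), ([0.5345, -0.0458, 0.0438], 0.49)]
pin2 side [([0.4791, -0.046, 0.0454], 0.49), ([0.5345, -0.0458, 0.0438], 0.49)]
```

View pics/topc.png

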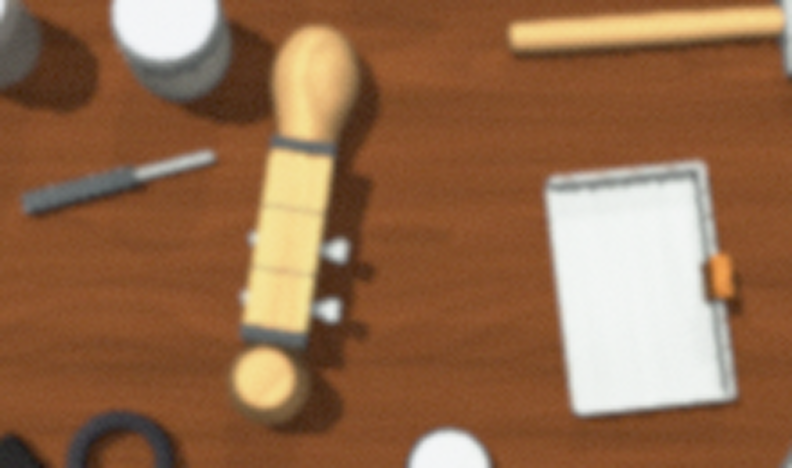

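View pics/sidec.png

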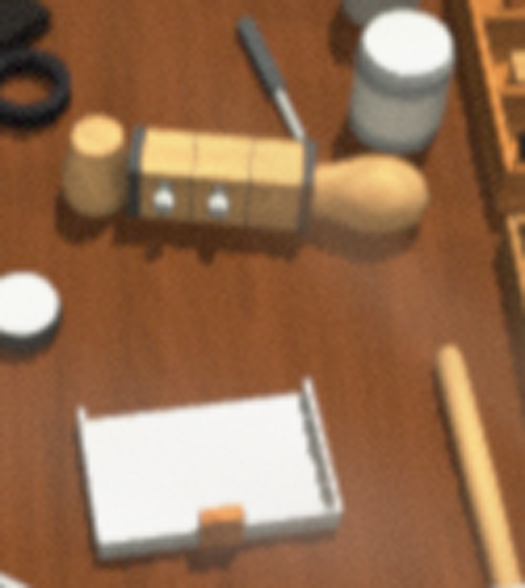

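Crops confirm it. The pan at (345,185) is about 200 mm long, with its lug on the -y side and its open side facing the last. Heads show only at last x = 0 and -50, so hole +50 is empty. The punch's nose points at the last. Next I'll refine the last and case poses by rectifying their top planes.

```bash
cat >> h.py <<'E'
def rot(y): c,s=np.cos(np.radians(y)),np.sin(np.radians(y)); return np.array([[c,-s],[s,c]])
def loc(pose,p): return np.array(pose[:2])+rot(pose[2])@np.array(p[:2],float)
def rectify(c,pose,z,hx,hy,s=2000.):
    # metric picture: column = local x, row = -local y
    W,H=int(2*hx*s),int(2*hy*s)
    q=[proj(c,[*loc(pose,p),z]) for p in ((-hx,hy),(hx,hy),(hx,-hy),(-hx,-hy))]
    M=cv2.getPerspectiveTransform(np.float32(q),np.float32([[0,0],[W,0],[W,H],[0,H]]))
    return cv2.warpPerspective(c[0],M,(W,H),flags=cv2.INTER_CUBIC)
def down(ydir):
    y=np.array([*ydir,0.]);y/=np.linalg.norm(y); z=np.array([0,0,-1.]); return np.column_stack([np.cross(y,z),y,z])
E
python3 - <<'E'
from h import *
import pickle
T,S=cam("top"),cam("side"); pickle.dump((T,S),open("cams.pkl","wb"))
L=(.5345,-.0425,-7.9); C=(.4865,.380,3.5)
a=[rectify(c,L,.066,.11,.045,1750) for c in (T,S)]
b=[rectify(c,C,.022,.08,.12,1400) for c in (T,S)]
A=np.vstack(a); A=A; B=np.hstack(b)
w=max(A.shape[1],B.shape[1]); pad=lambda i:np.pad(i,((0,0),(0,w-i.shape[1]),(0,0)))
cv2.imwrite("pics/rl.png",A[...,::-1]); cv2.imwrite("pics/rc.png",B[...,::-1]); print(A.shape,B.shape)
def edges(img,axis,lo,hi,n,s,h):
    g=img.astype(float).mean(2); g=g[:,lo:hi].mean(1) if axis==0 else g[lo:hi].mean(0)
    d=np.gradient(cv2.GaussianBlur(g.reshape(-1,1),(1,9),0).ravel()); 
    pk=[i for i in range(3,len(d)-3) if abs(d[i])==abs(d[i-3:i+4]).max()]
    pk=sorted(pk,key=lambda i:-abs(d[i]))[:n]
    return sorted([(round((i/s-h)*1000*(-1 if axis==0 else 1),1),round(d[i],1)) for i in pk])
for n,i in zip("TS",a):
    for x0,x1 in ((-70,-40),(-20,20),(40,70)):
        print("last",n,x0,edges(i,0,int((x0+110)*1.75),int((x1+110)*1.75),4,1750,.045))
    print("last x",n,edges(i,1,int(30*1.75),int(60*1.75),7,1750,.11))
for n,i in zip("TS",b):
    for x0,x1 in ((-50,-25),(25,50)): print("case y",n,edges(i,0,int((x0+80)*1.4),int((x1+80)*1.4),4,1400,.12))
    for y0,y1 in ((-70,-45),(45,70)): print("case x",n,y0,edges(i,1,int((120-y1)*1.4),int((120-y0)*1.4),4,1400,.08))
E
```

```text
(314, 385, 3) (336, 448, 3)
last T -70 [(-37.9, np.float64(4.2)), (-26.4, np.float64(-8.8)), (-16.1, np.float64(0.8)), (26.7, np.float64(7.3))]
last T -20 [(-37.3, np.float64(3.1)), (-27.0, np.float64(-9.2)), (5.0, np.float64(-0.5)), (26.1, np.float64(7.2))]
last T 40 [(-42.4, np.float64(0.5)), (-28.1, np.float64(-10.9)), (-8.7, np.float64(-0.5)), (25.0, np.float64(8.4))]
last x T [(-91.7, np.float64(-7.9)), (-83.7, np.float64(2.0)), (-73.4, np.float64(7.2)), (-29.4, np.float64(-1.6)), (29.4, np.float64(1.5)), (72.9, np.float64(-7.2)), (84.3, np.float64(6.6))]
last S -70 [(-41.9, np.float64(2.2)), (-24.7, np.float64(-5.6)), (-11.0, np.float64(0.4)), (30.1, np.float64(5.2))]
last S -20 [(-42.4, np.float64(1.8)), (-24.7, np.float64(-5.2)), (11.3, np.float64(-0.3)), (28.4, np.float64(5.1))]
last S 40 [(-37.3, np.float64(0.2)), (-24.7, np.float64(-4.6)), (27.3, np.float64(4.9)), (40.4, np.float64(-0.7))]
last x S [(-95.7, np.float64(-4.0)), (-85.4, np.float64(1.4)), (-74.0, np.float64(7.0)), (-28.9, np.float64(-1.6)), (-23.1, np.float64(1.8)), (73.4, np.float64(-6.9)), (84.9, np.float64(
[... 233 characters left out ...]
]
case x T -70 [(-60.0, np.float64(8.5)), (-22.9, np.float64(5.8)), (10.0, np.float64(-4.9)), (47.9, np.float64(-5.5))]
case x T 45 [(-60.0, np.float64(8.5)), (-22.9, np.float64(4.5)), (17.1, np.float64(4.3)), (47.9, np.float64(-5.0))]
case y S [(-100.7, np.float64(-3.2)), (69.3, np.float64(2.3)), (91.4, np.float64(-1.4)), (110.0, np.float64(1.2))]
case y S [(-101.4, np.float64(-3.2)), (-52.1, np.float64(-1.0)), (69.3, np.float64(2.5)), (90.0, np.float64(-1.3))]
case x S -70 [(-58.6, np.float64(7.5)), (48.6, np.float64(-4.4)), (56.4, np.float64(3.3)), (63.6, np.float64(-3.4))]
case x S 45 [(-59.3, np.float64(7.2)), (-22.1, np.float64(4.8)), (-12.9, np.float64(-4.1)), (18.6, np.float64(3.9))]
```

View pics/rl.png

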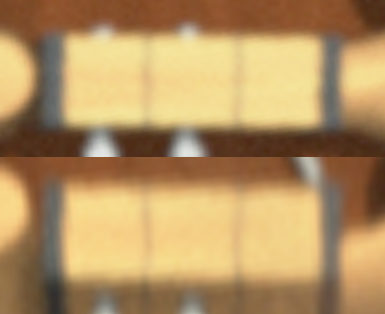

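View pics/rc.png

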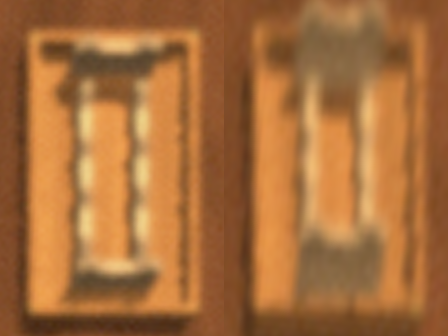

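```bash
cat >> h.py <<'E'
L=(.5342,-.0422,-8.7); C=(.4873,.379,3.6)
def ly(p): return rot(p)@np.array([0,1.])
def lx(p): return rot(p)@np.array([1.,0])
E
cat > a.py <<'E'
from h import *
import pickle
np.set_printoptions(precision=4,suppress=True)
T,S=pickle.load(open("cams.pkl","rb"))
hsv=cv2.cvtColor(T[0],cv2.COLOR_RGB2HSV); w=np.zeros(hsv.shape[:2],bool); w[165:200,358:380]=1
m=(hsv[...,1]>150)&(hsv[...,2]>170)&w
v,u=np.nonzero(m); lug=ray(T,(u.mean(),v.mean()),.043)[:2]
lug0=loc((.5025,-.3355,6.5),(0,-.063)); print(m.sum(),lug,lug0,manip.get_t())
g=(lug+lug0)/2 if np.linalg.norm(lug-lug0)<.012 else lug0
O=down(ly(6.5)); P=lambda xy,z:[*xy,z]
manip.reach(P(g,.12),O)
print("hit",manip.line_to(P(g,.014),speed=.1,contact_N=10))
effector.gripper_to(0.0); print("w",manip.get_gripper_width(),manip.get_gripper_force())
O2=down(ly(L[2])); 
a=loc(L,(0,-.165))
print("slide",manip.line_to(P(a,.014),O2,speed=.07,contact_N=25), manip.get_position())
print("push",manip.line_to(P(loc(L,(0,-.149)),.014),O2,speed=.02,contact_N=7), manip.get_position(), manip.get_gripper_width(), manip.get_t())
p=manip.get_position()[:2]; print("local",rot(L[2]).T@(np.array(p)-L[:2]))
effector.gripper_to(0.6); manip.line_to(P(p,.15),speed=.15)
c=cam("top"); save(c[0],"pan1.png",(200,110,380,230),4)
for d in eyes.landmark_of("top","pan")[:3]: print(d)
E
python3 a.py
```

```text
54 [ 0.5111 -0.4024] [ 0.5096 -0.3981] 5.0
hit False
w 0.15566489574084658 59.16686475276947
slide False [ 0.5093 -0.2055  0.0141]
push True [ 0.5111 -0.1967  0.0142] 0.15265880851779362 12.3417
local [ 0.0005 -0.1563]
{'location': [0.193, -0.321, -0.0007], 'confidence': 0.98}
{'location': [0.523, -0.1348, -0.0006], 'confidence': 0.94}
{'location': [0.3177, -0.5876, -0.0026], 'confidence': 0.82}
```

View pics/pan1.png

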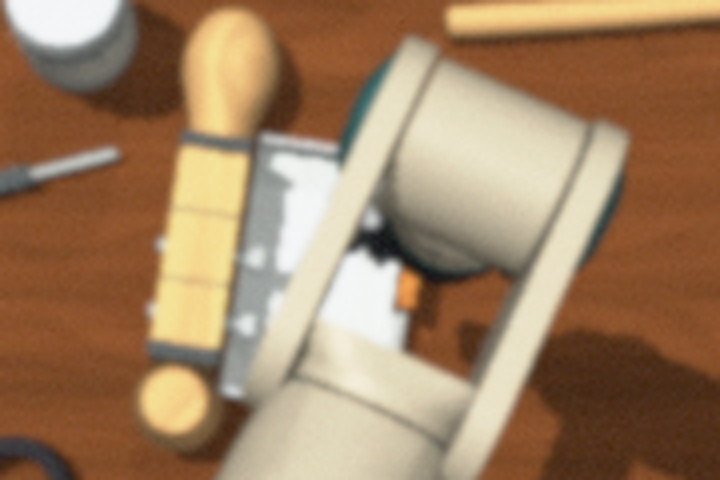

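The pan is snug against the waist and square to it, with the lug at (408,290) in the crop. Next, the punch.

```bash
cat >> h.py <<'E'
def near(l,p,r=.09):
    return [np.array(d["location"]) for d in l if np.linalg.norm(np.array(d["location"])[:2]-p)<r][:1]
def punch_pose(p0=(.587,.139)):
    T=cam("top");cam("side"); p0=np.array(p0); o=[];t=[];yaw=[]
    for n in ("top","side"):
        o+=near(eyes.landmark_of(n,"punch"),p0); t+=near(eyes.landmark_of(n,"punch_tip"),p0,.19)
    for d in eyes.masks_of("top","punch"):
        v,u=np.nonzero(d["mask"])
        P=np.array([ray(T,q,.009)[:2] for q in zip(u,v)])
        if np.linalg.norm(P.mean(0)-p0)<.09:
            vx,vy=cv2.fitLine(P.astype(np.float32),2,0,.01,.01).ravel()[:2]
            e=np.array([vx,vy])*np.sign(vy); yaw.append(np.degrees(np.arctan2(-e[0],e[1])))
            s=(P-P.mean(0))@e; print("mask n",len(P),"ctr",P.mean(0),"ext",s.min(),s.max()); break
    print("punch",o,"tip",t,"yaw",yaw)
    return o,t,yaw
E
python3 - <<'E'
from h import *
np.set_printoptions(precision=4,suppress=True)
o,t,yaw=punch_pose()
o=np.mean(o,0)[:2]; t=np.mean(t,0)[:2]; e=o-t; y2=np.degrees(np.arctan2(-e[0],e[1])); print(o,t,np.linalg.norm(e),y2)
Y=np.mean(yaw+[y2]); 
g=o; O=down(lx(Y))
for k in (O,down(-lx(Y))):
    q=solve_ik([*g,.15],k); print(q)
# hammering pose candidates
for k in (down(lx(L[2])),down(-lx(L[2]))): print(solve_ik([*loc(L,(-.05,.16)),.027],k), solve_ik([*loc(L,(0,.085)),.027],k))
for k in (down(lx(C[2])),down(-lx(C[2]))): print(solve_ik([*loc(C,(0,.036)),.04],k))
E
```

```text
mask n 228 ctr [0.5909 0.1196] ext -0.09634808344957921 0.06693607041308018
punch [array([0.5883, 0.1359, 0.005 ])] tip [array([0.6198, 0.0257, 0.0118]), array([0.6159, 0.0252, 0.009 ])] yaw [np.float32(15.189182)]
[0.5883 0.1359] [0.6179 0.0255] 0.1143346185544868 14.97822348919568
[ 9.5037 17.7787 72.8972 -0.     89.324  -5.58  ]
None
[ 9.6012 12.6457 93.9311 -0.     73.4232 18.3012] [ 0.5153 16.3204 89.5305 -0.     74.1491  9.2153]
[   9.6012   12.6457   93.9311   -0.       73.4232 -161.6988] None
[37.2314 28.6359 71.9733 -0.     79.3908 33.6314]
[  37.2314   28.6359   71.9733   -0.       79.3908 -146.3686]
```

```bash
cat > b.py <<'E'
from h import *
np.set_printoptions(precision=4,suppress=True)
Y=15.1; g=np.array([.587,.1368]); O=down(lx(Y))
manip.line_to([*manip.get_position()[:2],.22],speed=.25)
manip.reach([*g,.12],O)
print("hit",manip.line_to([*g,.004],speed=.08,contact_N=8),manip.get_position())
effector.gripper_to(0.0); print("w",manip.get_gripper_width(),manip.get_gripper_force())
manip.line_to([*g,.12],speed=.1); print("w",manip.get_gripper_width(),manip.get_gripper_force())
O2=down(lx(L[2])); a=loc(L,(0,.19))
manip.reach([*a,.12],O2)
manip.line_to([*a,.042],speed=.1); print(manip.get_position(),manip.get_gripper_width(),manip.get_t())
for n in ("top","side"):
    c=cam(n); save(c[0],n+"p.png",(170,100,310,240) if n=="top" else (220,120,330,210),4 if n=="top" else 5)
    for th in ("punch","punch_tip"):
        for d in near(eyes.landmark_of(n,th),a,.2): print(n,th,d,(rot(L[2]).T@(d[:2]-np.array(L[:2]))))
E
python3 b.py
```

```text
hit False [0.5874 0.1369 0.0047]
w 0.1670116793649448 61.8315589427948
w 0.16326069614403865 61.17883086204529
[0.5635 0.1457 0.0429] 0.16914382234417702 21.0333
top punch [0.5648 0.1468 0.0479] [0.0017 0.1915]
top punch_tip [0.5462 0.033  0.0537] [0.0005 0.0761]
side punch [0.5624 0.1459 0.0432] [-0.0006  0.1902]
side punch_tip [ 0.722   0.2183 -0.0005] [0.1462 0.2859]
```

View pics/sidep.png

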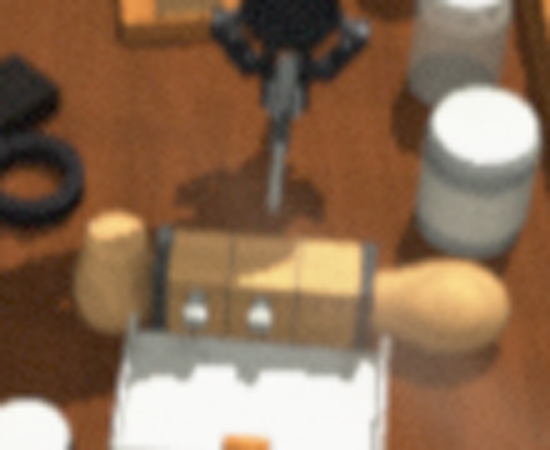

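Run:
```python
from h import *
import pickle
T,S=pickle.load(open("cams.pkl","rb"))
for z in (.040,.046,.052):
    q=[proj(S,[*loc(L,(0,y)),z]) for y in (.072,.19)]; print(z,[((a-[220,120]+.5)*5).round(1).tolist() for a in q],[((proj(T,[*loc(L,(0,y)),z])-[170,100]+.5)*4).round(1).tolist() for y in (.072,.19)])
```

```text
0.04 [[271.2, 217.0], [282.6, 112.7]] [[225.0, 278.1], [71.2, 254.2]]
0.046 [[271.6, 211.9], [283.0, 107.6]] [[224.3, 276.6], [69.7, 252.6]]
0.052 [[271.9, 206.9], [283.4, 102.4]] [[223.5, 275.2], [68.2, 251.0]]
```

View pics/topp.png

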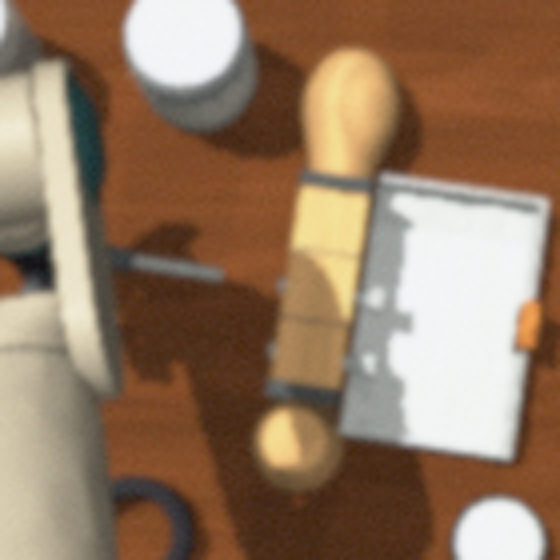

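```bash
cat > d.py <<'E'
from h import *
import sys
np.set_printoptions(precision=4,suppress=True)
X=float(sys.argv[1]); O2=down(lx(L[2])); z=.0415
manip.line_to([*loc(L,(X,.17)),z],O2,speed=.1)
for y in (.140,.110,.084):
    h=manip.line_to([*loc(L,(X,y)),z],O2,speed=.05,contact_N=12)
    p=manip.get_position(); print(y,"hit",h,rot(L[2]).T@(p[:2]-np.array(L[:2])),p[2],manip.get_ft_force(),manip.get_gripper_width())
    if h: break
else:
    manip.dwell(.3); manip.line_to([*loc(L,(X,.19)),z],O2,speed=.12)
    c=cam("side"); save(c[0],"drv%d.png"%(X*1000),(220,135,330,235),5)
    print([np.array(d["location"]) for d in eyes.landmark_of("side","pin1")[:3]])
print(manip.get_t())
E
python3 d.py 0
```

```text
0.14 hit False [0.   0.14] 0.041539833879955454 [ 0.6871  0.6066 -1.6035] 0.1660779254283988
0.11 hit False [0.     0.1099] 0.04149602048574948 [-0.2387 -0.2746 -2.8391] 0.16398036133642252
0.084 hit False [0.     0.0839] 0.041519368135582796 [-1.1194  0.5276 -1.9589] 0.16357591337855648
[array([ 0.4789, -0.0434,  0.0452]), array([ 0.5277, -0.1027,  0.0096])]
25.2833
```

Pin2 landed in the pan. On to pin1.

```bash
python3 d.py -0.05
```

```text
0.14 hit False [-0.0499  0.1399] 0.041571794671621184 [-0.7253  0.1169 -1.2773] 0.1660418200582375
0.11 hit False [-0.05    0.1099] 0.041504720502265946 [ 0.0911 -0.2819 -2.0093] 0.16459379855026887
0.084 hit False [-0.05    0.0839] 0.04151198826674728 [ 0.4172  0.5837 -2.2564] 0.16498878674416567
[array([ 0.5277, -0.1035,  0.0111]), array([ 0.4704, -0.0992,  0.0096])]
29.575
```

```bash
cat > e.py <<'E'
from h import *
np.set_printoptions(precision=4,suppress=True)
O2=down(lx(L[2])); a=loc(L,(0,.19))
manip.line_to([*a,.042],O2,speed=.12)
print("down",manip.line_to([*a,.0035],speed=.05,contact_N=5),manip.get_position()); 
effector.gripper_to(0.5); manip.line_to([*a,.2],speed=.25)
O=down(ly(L[2])); b=loc(L,(.0005,-.1563))
manip.reach([*b,.13],O)
effector.gripper_to(0.8)
print("hit",manip.line_to([*b,.014],speed=.12,contact_N=10))
effector.gripper_to(0.0); print("w",manip.get_gripper_width())
d=loc(L,(.0005,-.1563-.085))
print("draw",manip.line_to([*d,.014],speed=.06,contact_N=25),manip.get_gripper_width())
effector.gripper_to(0.5); manip.line_to([*d,.18],speed=.2)
manip.reach([.40,-.42,.25],O)
T=cam("top");S=cam("side"); save(T[0],"pins.png",(255,130,375,220),6)
for n in ("top","side"):
    for th in ("pin1","pan"):
        print(n,th,[(np.array(k["location"]),round(k["confidence"],2)) for k in eyes.landmark_of(n,th)[:4]])
for k in eyes.masks_of("top","pin1")[:4]:
    v,u=np.nonzero(k["mask"]); P=np.array([ray(T,q,.011)[:2] for q in zip(u,v)],np.float32)
    print(round(k["confidence"],2),cv2.minAreaRect(P*1000),u.mean(),v.mean())
print(manip.get_t())
E
python3 e.py
```

```text
down True [0.5623 0.1455 0.0046]
hit False
w 0.1518140636787755
draw False 0.16028306113296312
top pin1 [(array([ 0.4592, -0.182 ,  0.0113]), 0.58), (array([ 0.5122, -0.1887,  0.0093]), 0.45)]
top pan [(array([ 0.5082, -0.2172,  0.0015]), 0.91), (array([ 0.3197, -0.5886, -0.0038]), 0.79)]
side pin1 [(array([ 0.5307, -0.0432,  0.038 ]), 0.56), (array([ 0.5172, -0.189 ,  0.0105]), 0.54), (array([ 0.4565, -0.1841,  0.0143]), 0.5), (array([0.4888, 0.419 , 0.056 ]), 0.37)]
side pan [(array([ 0.1923, -0.3196, -0.0017]), 0.96), (array([ 0.5087, -0.2137,  0.0024]), 0.95), (array([ 0.3193, -0.5922,  0.0014]), 0.79), (array([0.488 , 0.3815, 0.0267]), 0.22)]
0.63 ((459.517578125, -185.99844360351562), (77.97942352294922, 16.12645149230957), 81.24628448486328) 297.3805309734513 198.44247787610618
0.62 ((510.4344177246094, -193.8739013671875), (68.89625549316406, 12.207964897155762), 79.81704711914062) 298.9080459770115 182.06896551724137
40.1333
```

View pics/pins.png

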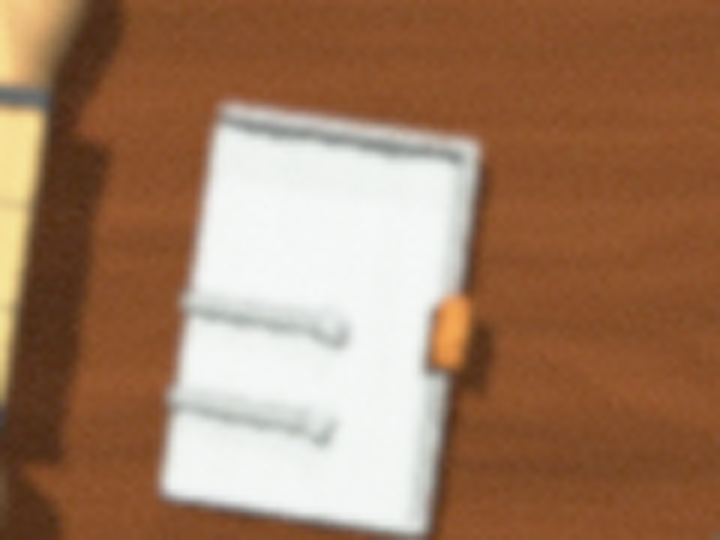

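Both pins lie in the pan with heads towards the lug: pin A spans crop px (171,400)-(335,432), pin B (185,303)-(348,330). I'll pick the first and take it to the case.

```bash
cat > f.py <<'E'
from h import *
import sys,pickle
np.set_printoptions(precision=4,suppress=True)
T,_=pickle.load(open("cams.pkl","rb"))
which,ny=sys.argv[1],float(sys.argv[2])
px,lm={"A":((253,416),(.4583,-.1840)),"B":((266.5,316.5),(.5140,-.1900))}[which]
g1=ray(T,((px[0]+.5)/6-.5+255,(px[1]+.5)/6-.5+130),.010)[:2]; g=(g1+np.array(lm))/2
print("pin",g1,lm,g)
O=down(lx(-8.8)); effector.gripper_to(.5)
manip.reach([*g,.10],O)
print("hit",manip.line_to([*g,.006],speed=.1,contact_N=8),manip.get_position())
effector.gripper_to(0); print("w",manip.get_gripper_width(),manip.get_gripper_force())
manip.line_to([*g,.2],speed=.15); print("w",manip.get_gripper_width())
t=loc(C,(0,ny)); Oc=[k for k in (down(ly(C[2])),down(-ly(C[2]))) if solve_ik([*t,.10],k) is not None]
print(len(Oc)); j6=manip.get_joints()[5]; Oc=min(Oc,key=lambda k:abs(solve_ik([*t,.10],k)[5]-j6))
manip.reach([*t,.2],Oc); manip.line_to([*t,.085],speed=.15)
print("w",manip.get_gripper_width(),manip.get_position(),manip.get_t())
cs=cam("top"); s=cam("side"); save(s[0],"held%s.png"%which,(215,85,295,140),7)
for n in ("top","side"):
    for d in near(eyes.landmark_of(n,"pin1"),t,.06): print(n,d,rot(C[2]).T@(d[:2]-np.array(C[:2])))
E
python3 f.py A -.036
```

```text
pin [ 0.4589 -0.1867] (0.4583, -0.184) [ 0.4586 -0.1854]
hit False [ 0.4591 -0.1856  0.0067]
w 0.10892009589622295 58.73273849487305
w 0.1074747245499121
2
w 0.10497875151873194 [0.4902 0.3433 0.0863] 47.8417
top [0.4843 0.3445 0.0881] [-0.0052 -0.0342]
side [0.4845 0.342  0.0908] [-0.0051 -0.0368]
```

View pics/heldA.png

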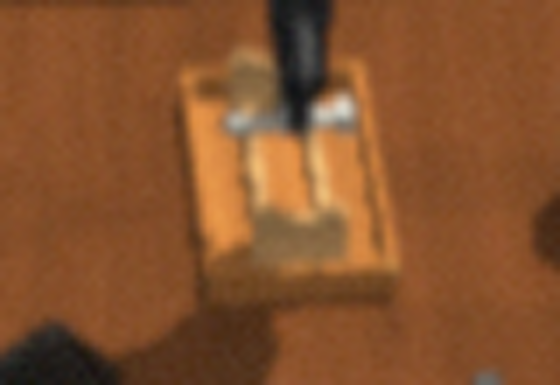

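Pin A is level in the grip, head to +x at (358,110), its middle about 4.5 mm to -x of the pads. I'll shift 2.5 mm and lower it.

```bash
cat > g.py <<'E'
from h import *
import sys
np.set_printoptions(precision=4,suppress=True)
nx,ny=float(sys.argv[1]),float(sys.argv[2]); t=loc(C,(nx,ny))
manip.line_to([*t,.06],speed=.1)
print("hit",manip.line_to([*t,.020],speed=.03,contact_N=4),manip.get_position(),manip.get_ft_force(),manip.get_gripper_width())
effector.gripper_to(.24); manip.dwell(.2)
manip.line_to([*t,.08],speed=.08); manip.line_to([*t,.2],speed=.2)
manip.reach([.42,-.1,.28],down(lx(-8.8)))
T=cam("top"); S=cam("side"); save(S[0],"laid%d.png"%(ny*1000),(215,80,295,140),7)
for n in ("top","side"):
    for k in eyes.landmark_of(n,"pin1")[:4]:
        d=np.array(k["location"]); print(n,round(k["confidence"],2),d,"case",rot(C[2]).T@(d[:2]-np.array(C[:2])))
print(manip.get_t())
E
python3 g.py .0025 -.036
```

```text
hit True [0.492  0.3431 0.0247] [ 0.6283 -0.4759  3.6518] 0.10903743391378962
top 0.66 [0.4855 0.3444 0.0249] case [-0.004  -0.0344]
side 0.6 [ 0.5177 -0.1853  0.0102] case [-0.0051 -0.5651]
side 0.55 [0.486  0.3414 0.0278] case [-0.0037 -0.0374]
side 0.55 [0.4856 0.3791 0.0273] case [-0.0017  0.0002]
53.4583
```

View pics/laid-36.png

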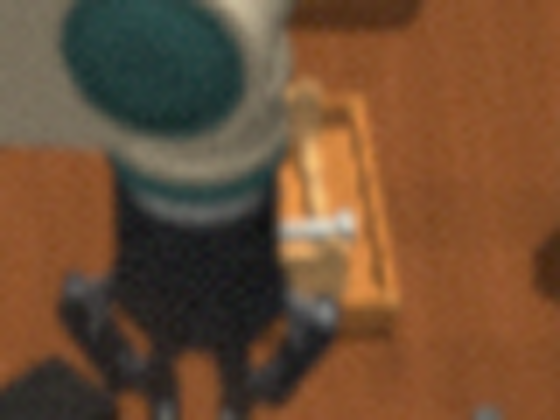

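```bash
sed -i 's|^print("pin"|g=((g1+[.0007,.0057])+np.array([.5155,-.1877]))/2\n&|' f.py; python3 f.py B 0
```

```text
pin [ 0.5101 -0.1938] (0.514, -0.19) [ 0.5132 -0.1879]
hit False [ 0.5137 -0.1881  0.0068]
w 0.10709324710711947 58.70002269744873
w 0.10764269175628675
2
w 0.10571843951573452 [0.4879 0.3793 0.0864] 60.575
top [0.4874 0.3443 0.0266] [-0.0021 -0.0346]
side [0.4951 0.3813 0.0909] [0.0079 0.0018]
```

View pics/heldB.png

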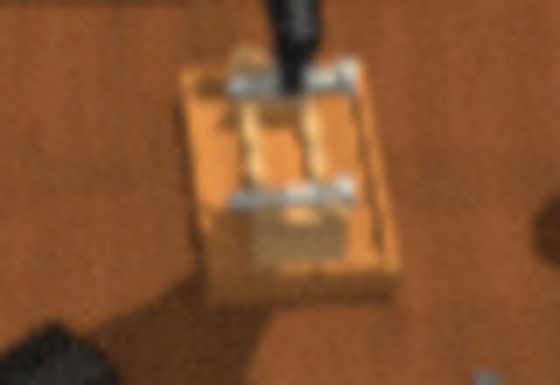

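Pin A lies across both combs, (230,203)-(353,188). Pin B is held level and centred, so I'll lay it in the middle notch.

```bash
python3 g.py -.0005 0
python3 - <<'E'
from h import *
np.set_printoptions(precision=4,suppress=True)
o,t,y=punch_pose((.562,.1455)); print(manip.get_t())
E
```

```text
hit True [0.4868 0.3789 0.0249] [-0.9942 -0.407   5.1521] 0.10837099215434068
top 0.5 [0.4878 0.3449 0.027 ] case [-0.0016 -0.0341]
top 0.5 [0.4884 0.3799 0.0269] case [0.0012 0.0008]
side 0.6 [0.4905 0.3818 0.0276] case [0.0034 0.0026]
side 0.56 [0.4835 0.3417 0.0269] case [-0.0061 -0.037 ]
66.3
mask n 258 ctr [0.5994 0.1177] ext -0.09503469031819832 0.07047480943070689
punch [array([0.6029, 0.1448, 0.0113]), array([0.6017, 0.1373, 0.007 ])] tip [array([0.5994, 0.0269, 0.0147]), array([0.5974, 0.0223, 0.0086])] yaw [np.float32(-1.1417863)]
66.65
```

Pins are in. The punch has been knocked to (.601,.14), yaw -1.5°. I'll pick it up there and hold it over the case to check.

```bash
cat > p.py <<'E'
from h import *
np.set_printoptions(precision=4,suppress=True)
g=np.array([.601,.1395]); O=down(lx(-1.5)); effector.gripper_to(.7)
manip.reach([*g,.12],O)
print("hit",manip.line_to([*g,.004],speed=.08,contact_N=8),manip.get_position())
effector.gripper_to(0); print("w",manip.get_gripper_width(),manip.get_gripper_force())
manip.line_to([*g,.2],speed=.15)
t=loc(C,(0,.036)); Oc=down(lx(C[2]))
manip.reach([*t,.2],Oc); manip.line_to([*t,.12],speed=.12)
print("w",manip.get_gripper_width(),manip.get_position(),manip.get_t())
T=cam("top"); S=cam("side"); save(S[0],"heldP.png",(200,70,310,150),7)
for n in ("top","side"):
    for th in ("punch","punch_tip"):
        for d in near(eyes.landmark_of(n,th),t,.2): print(n,th,d,rot(C[2]).T@(d[:2]-np.array(C[:2])))
for y,z in ((-.082,.120),(-.082,.124),(.036,.12)): print(((proj(S,[*loc(C,(0,y)),z])-[200,70]+.5)*7).round())
E
python3 p.py
```

```text
hit False [0.6014 0.1396 0.0047]
w 0.16544481355920304 62.24034547805786
w 0.16918460439929014 [0.4856 0.4151 0.1211] 73.8917
top punch [0.4849 0.4159 0.1278] [-0.0001  0.037 ]
top punch_tip [0.4948 0.2992 0.1302] [ 0.0025 -0.0801]
side punch [0.4857 0.4128 0.1263] [0.0005 0.0338]
side punch_tip [0.4899 0.2982 0.1313] [-0.0025 -0.0808]
[408. 239.]
[408. 233.]
[387. 116.]
```

View pics/heldP.png

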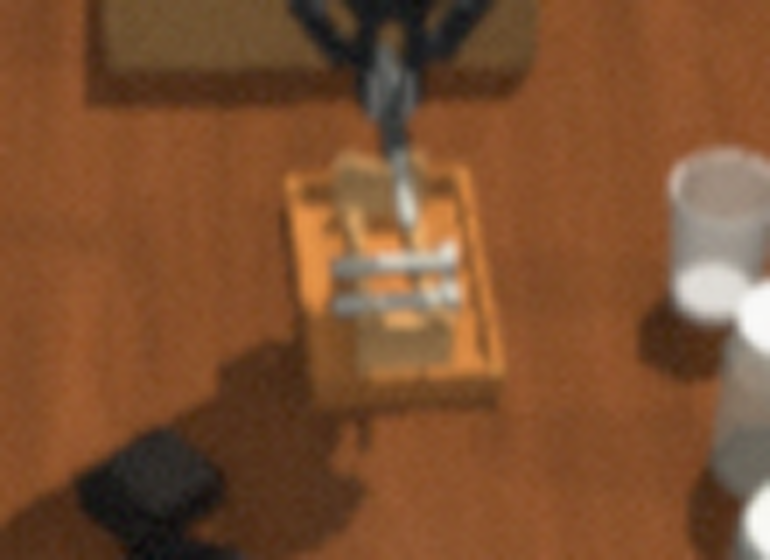

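Both pins lie parallel in their notches. The punch is level with its tip at (408,228), where I expected it. Lowering it into the saddles.

```bash
cat > q.py <<'E'
from h import *
np.set_printoptions(precision=4,suppress=True)
t=loc(C,(0,.036))
manip.line_to([*t,.07],speed=.1)
print("hit",manip.line_to([*t,.0455],speed=.03,contact_N=5),manip.get_position(),manip.get_ft_force(),manip.get_gripper_width())
effector.gripper_to(.35); manip.dwell(.3)
manip.line_to([*t,.1],speed=.08); manip.line_to([*t,.22],speed=.2)
manip.reach([.40,-.3,.28],down(lx(0)))
T=cam("top"); S=cam("side")
A=cv2.resize(T[0][140:240,60:190],(520,400),interpolation=2); B=cv2.resize(S[0][75:145,220:290],(400,400),interpolation=2)
cv2.imwrite("pics/fin.png",cv2.resize(np.hstack([A,B])[...,::-1],(790,343)))
for n in ("top","side"):
    for th in ("punch","punch_tip","pin1"):
        print(n,th,[(d.round(4),(rot(C[2]).T@(d[:2]-np.array(C[:2]))).round(4)) for d in [np.array(k["location"]) for k in eyes.landmark_of(n,th)[:3]]])
print(manip.get_t())
E
python3 q.py
```

```text
hit True [0.4848 0.4148 0.0484] [-1.6071 -0.7733  5.0985] 0.16675362651004738
top punch [(array([0.4843, 0.4172, 0.0558]), array([-0.0006,  0.0383]))]
top punch_tip [(array([0.4932, 0.3014, 0.0563]), array([ 0.001 , -0.0778])), (array([0.4871, 0.3451, 0.0285]), array([-0.0023, -0.0338]))]
top pin1 [(array([0.4899, 0.3798, 0.0287]), array([0.0026, 0.0006])), (array([0.4861, 0.4155, 0.0545]), array([0.0011, 0.0365]))]
side punch [(array([0.4854, 0.416 , 0.0494]), array([0.0004, 0.037 ]))]
side punch_tip [(array([ 0.7214,  0.2146, -0.0014]), array([ 0.2233, -0.1788]))]
side pin1 [(array([ 0.346 ,  0.0967, -0.0011]), array([-0.1587, -0.2729]))]
80.6417
```

View pics/fin.png

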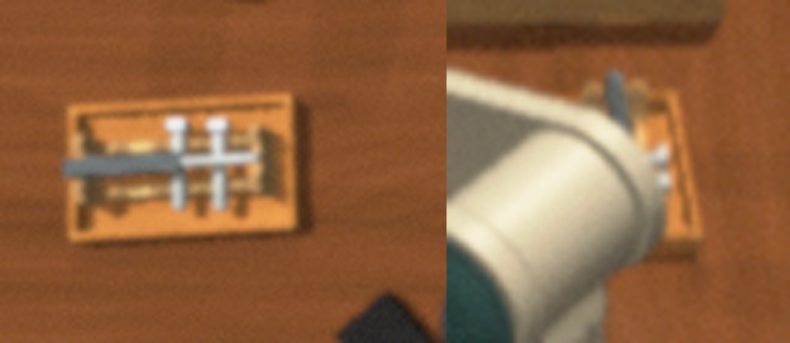

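Run:
```python
from h import *
import pickle
np.set_printoptions(precision=4,suppress=True)
T=cam("top")
f=lambda y,z,x=0:(((proj(T,[*loc(C,(x,y)),z])-[60,140]+.5)*4-.5)*[790/920,343/400]).round(1)
for n,y,z in (("butt",.086,.056),("tip",-.082,.052),("shoulder",.036-.05,.056),("postN",-.076,.0575),("postS",.08,.054),("edge-",-.1,.022),("edge+",.1,.022)): print(n,f(y,z))
r=rectify(T,C,.054,.06,.12,2500)
g=r.astype(float).mean(2)[:,140:160].mean(1)
d=np.gradient(cv2.GaussianBlur(g.reshape(-1,1),(1,15),0).ravel())
print(sorted([(round((.12-i/2500)*1000,1),round(d[i],2)) for i in range(5,len(d)-5) if abs(d[i])==abs(d[i-5:i+6]).max() and abs(d[i])>.8]))
save(r,"rp.png")
```

```text
butt [ 65.  167.3]
tip [259.6 156.8]
shoulder [179.9 160.7]
postN [250.7 156.3]
postS [ 72.9 167.2]
edge- [290.6 160.4]
edge+ [ 67.  173.3]
[(-112.4, np.float64(-3.7)), (-102.4, np.float64(2.22)), (-95.6, np.float64(1.1)), (-82.4, np.float64(-5.5)), (-41.2, np.float64(1.06)), (-14.4, np.float64(3.8)), (89.6, np.float64(1.71))]
```

View pics/rp.png

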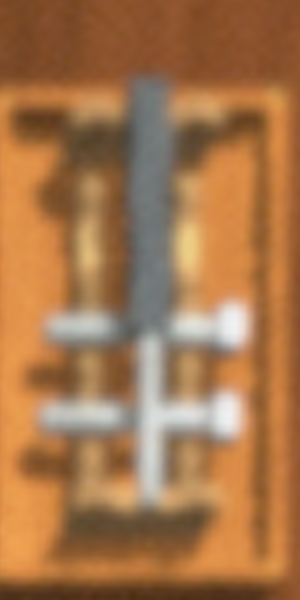

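The punch measures tip -82 mm and shoulder -14 mm in the case frame, matching the stowed pose, and it bears on both saddles with the two pins in their notches beneath. Handing in.

```bash
python3 -c "
from h import *
print(manip.hand_in(), manip.get_t())"
```

```text
the job is handed in; nothing more can be done
the job is handed in; nothing more can be done
```

I handed the job in at about 81 s, with no verdict returned: both pins present (holes x = -50 and 0) were driven into the pan, the pan drawn back about 85 mm, and the pins laid in their own notches with the punch over them, nose in the taller saddle; the one blemish I saw was the pins' shank ends overhanging the pan's open edge by a millimetre or so.

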